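Set the stamping punches down in order

ROBOT

A 6-joint arm with a two-finger parallel gripper is mounted at the origin on the work surface. World frame = base frame: x ahead of the robot, y to its left, z up, the work surface at z = 0. Lengths are in m, angles in rad, forces in N, time in s.
With the tool pointing down it reaches from about 0.35 to 0.775 m from the base axis. Payload 5.5 kg.
Tool frame: the origin (TCP) lies midway between the tips of the shut fingers; the grasp point (between the pads) lies 19 mm behind it; z points along the fingers, y is the line along which they close (so a half turn about z gives the same grasp; the last joint's range is limited). The gripper opens to 85 mm and grips with 20 to 120 N. Pads are 22 mm wide; open, the fingers measure 114 mm over their backs; the gripper's body (76 mm by 85 mm) begins 54 mm behind the grasp point. The pads swing forward as they close: fully open they stand 13 mm farther back than shut.
Start: joints at [1.065, 0.313, 0.046, 1.304, 0, 1.431], TCP at [0.206, 0.537, 0.231] pointing down, gripper open.
Joint ranges: [-2.76, 2.76], [-0.86, 1.69], [-1.03, 1.26], [-2.2, 2.34], [-1.47, 1.5], [-3.14, 3.14]. Speed limits (rad/s): [2.57, 2.57, 3.14, 3.14, 3.14, 3.14].

INTERFACE

Orientations are given as a unit quaternion [w, x, y, z].
In Python, from workcell import get_state, read_camera, camera_info, hand_in, recognise gives the robot as it stands.
- The arm moves only by the tool arm_command, never from a script. Its argument "moves" is one flat list of numbers, 7 for each row, row after row: the opening, from -1 (shut) to 1 (fully open), then the shift along the tool's x, y, z in mm, then the turn, a rotation vector about the tool's x, y, z in rad. A call has 1 to 8 rows; each row shifts and turns the commanded pose from where the row before left it, along the tool's axes as they then stand; what a row does not reach is not made up. A row lasts 1/8 s, in which the tool goes at most 62.5 mm and 10.7 degrees, less where a joint would pass 70% of its speed; a pose out of reach is approached as far as the arm can. A call with a gripper value outside its range is refused whole. The fingers move at their own pace and stop on an object; "newtons" is the grip in N (left out, the last holds). Time passes only in rows, so rows that do not move let the fingers close. It gives the time, the measured TCP pose, the force, the opening and the grip force at its end, in the units of the state.
- get_state(): the state, without advancing time (a new reading comes with each control period).
- read_camera(name): name is "scene" or "side" or "wrist"; returns (picture, depth): 384x512x3 uint8, blue, green, red; 384x512 float32, m along the optical axis (not along the pixel's ray), 0 where there is no reading.
- camera_info(name): a dict with "fovy" (degrees; the focal length in pixels is half the picture's height over the tangent of half this angle, whatever the lens; pixels are square), "cx", "cy" (the principal point, pixels), "eye" and "orientation" of the camera in the world; the wrist camera has in their place "tool_from_camera" (4x4, takes a point from camera to tool coordinates, whose origin is the TCP and whose axes are the flange's). Camera axes: x right, y down, z forward; pixel columns grow to the right and rows downward; lengths in m; the calibration is good to about 2 mm. The wrist camera is an equidistant fisheye: a pixel r from the principal point sees the ray r / f radians off the axis. A picture is of the moment at which its call begins: read the wrist's pose just before it. camera_info takes no time and is no camera call.
- hand_in(): hands the job in; it is judged then, once.
Trained networks look in the newest picture that a camera, given by its name, has taken for a name from the list of things; names that differ only in an ending like _2 or _b are one class to them, and where a whole thing is asked for, a point or a joint stands for the part that bears it (a point fixed in the world has none). Each returns a list of dicts, best first, with "confidence" (0 to 1); they miss things now and then, are a little off and sometimes report something else, mostly with a low value. They report only what shows in the picture. A call takes as long as a camera call.
- recognise(camera, label): "point" ([column, row] in pixels, amid what is visible of it).
The state is a dict: "clock": time; "joint_pos": joint angles; "qvel": joint speeds; "tau": joint torques, N m; "tcp_pos": TCP position; "orientation": TCP orientation; "wrist_force": force on the tool from outside, world axes, zero at the start; "ft_torque": the same for the moment, N m; "finger_gap": finger opening in m; "grip_force": force on a finger pad.
Only numpy, scipy, OpenCV 4.12 (cv2) and the standard library are available. Lean on these libraries where they do the work, as an engineer would, in place of code of your own. Each camera call takes 0.05 s, during which the arm holds its last target. There are 200 camera calls.

TASK

Three of the four punches in the jeweller's guide block are to be set down, ready for stamping: with a fingertip, lightly push the square-headed punch down until it stops, then the wide flat round one, and last the slim one. Do not pull any punch up, and leave the ball-headed punch standing and the cone, tin and hammer as they are.

Things in the scene. Friction and masses are not known exactly. Their poses are not given: they have to be found in the camera images.
- guide_block: Fixed steel guide block of a hand stamping set, 132 x 132 mm, 50 mm high; origin at the centre of its underside, on the bench. Four punches stand in it, one at each corner of a 60 mm square: at x, y = +-30 mm in the block's frame; which punch is in which place varies.
- square_punch: Steel punch on a 12 mm upright shank: square flat head 26 x 26 mm, 14 mm thick. Origin: centre of the head's top, riding with the shank. Slides down against 2 to 3 N of friction, stays where left; can be drawn up. Head's underside starts 18 to 24 mm above the block; home, at the stop, 5 mm (top at z = 0.069 m). The head is a sprung cap: gives 1 mm per 3 N, up to 6 mm.
- wide_punch: Steel punch on a 12 mm upright shank: wide flat round head 38 mm across, 10 mm thick. Origin: centre of the head's top, riding with the shank. Slides down against 2 to 3 N of friction, stays where left; can be drawn up. Head's underside starts 18 to 24 mm above the block; home, at the stop, 5 mm (top at z = 0.065 m). The head is a sprung cap: gives 1 mm per 3 N, up to 6 mm.
- slim_punch: Steel punch on a 12 mm upright shank: slim flat-topped round head 16 mm across, 18 mm tall. Origin: centre of the head's top, riding with the shank. Slides down against 2 to 3 N of friction, stays where left; can be drawn up. Head's underside starts 18 to 24 mm above the block; home, at the stop, 5 mm (top at z = 0.073 m). The head is a sprung cap: gives 1 mm per 3 N, up to 6 mm.
- ball_punch: Steel punch on a 12 mm upright shank: ball-shaped head 24 mm across; it is to stay up. Origin: centre of the head's top, riding with the shank. Slides down against 2 to 3 N of friction, stays where left; can be drawn up. Head's underside starts 18 to 24 mm above the block; home, at the stop, 5 mm (top at z = 0.079 m). The head is a sprung cap: gives 1 mm per 3 N, up to 6 mm.
- ring_cone: Bystander: loose wooden ring cone standing upright, 52 mm across its foot, 112 mm tall; origin under its foot.
- pin_tin: Bystander: loose open aluminium tin, 75 x 55 x 22 mm; origin under its centre.
- hammer: Bystander: loose hammer, 240 mm long, lying beyond the block; handle towards its own -x; origin under it.

How it is judged:
By the outcome, as a careful person would: the job done as asked, in the order asked, and still so for the second after the job is handed in, with the robot touching nothing.
It also fails if it takes over 48 s, if anything falls off the work surface, if the arm or the gripper's body presses on something with over 40 N, if the wrist force passes 120 N, or if a joint passes its speed limit or range.

## Working session

There is one attempt and no reset: what is moved stays moved. The work goes in short steps, Python scripts to look and compute and a tool call to move; the robot and the scene stay as the last step left them, time stands still between calls to the robot, and variables do not carry over. Pictures are saved under pics/ and viewed, at most 10 in all, crops included, and the job is handed in when it is done.

Besides the shell and the picture viewer there is one more tool, called after "Request:" as name(argument=value, ...) on one line, values as JSON. arm_command: Moves the arm, as the interface text tells. Its arguments: {"type":"object","properties":{"moves":{"type":"array"},"newtons":{"type":"number"}},"required":["moves"]}

```bash
mkdir -p pics; cat > h.py <<'E'
import numpy as np, cv2
from workcell import *
from scipy.spatial.transform import Rotation as R
def q2m(q): return R.from_quat([q[1],q[2],q[3],q[0]]).as_matrix()
def cloud(name,d,ci):
    f=192/np.tan(np.radians(ci["fovy"])/2)
    v,u=np.mgrid[0:384,0:512]
    p=np.stack([(u-ci["cx"])/f*d,(v-ci["cy"])/f*d,d],-1)
    o=np.array(ci["orientation"]); M=q2m(o) if o.size==4 else o.reshape(3,3)
    return p@M.T+np.array(ci["eye"])
E
python3 - <<'E'
from h import *
s=get_state();print(s["tcp_pos"],s["orientation"],s["finger_gap"])
ims=[]
for n in("scene","side"):
    im,d=read_camera(n);ci=camera_info(n);P=cloud(n,d,ci);np.save(n+".npy",P);cv2.imwrite(n+".png",im)
    print(n,ci["eye"],ci["orientation"])
    for l in("guide_block","square_punch","wide_punch","slim_punch","ball_punch","ring_cone","pin_tin","hammer"):
        for r in recognise(n,l)[:2]:
            u,v=map(int,np.round(r["point"]));print(l,round(r["confidence"],2),u,v,np.round(np.nanmedian(P[v-1:v+2,u-1:u+2].reshape(-1,3),0),4))
    cv2.imwrite(f"pics/{n}1.png",im)
E
```

```text
[0.20541326 0.53650615 0.23040742] [-3.03307202e-04  1.81871776e-01  9.83321831e-01 -8.61487188e-04] 0.08547181257987028
scene [1.28781185 0.40701892 0.58433656] [-0.23544275  0.43042226  0.76326108 -0.42039971]
guide_block 0.93 248 200 [0.6313 0.0018 0.0497]
square_punch 0.69 255 183 [0.6206 0.0116 0.0866]
wide_punch 0.79 225 179 [ 0.6357 -0.0472  0.0841]
wide_punch 0.67 220 256 [0.7708 0.0305 0.0248]
ball_punch 0.6 236 165 [ 0.58   -0.0586  0.0831]
ring_cone 0.96 315 226 [0.6101 0.1362 0.0258]
pin_tin 0.58 161 195 [ 0.6532 -0.2022  0.003 ]
hammer 0.73 220 257 [0.7726 0.0321 0.025 ]
side [ 0.33367993 -0.39849791  0.45812784] [-0.43626606  0.84941609 -0.26183703  0.14002004]
guide_block 0.77 260 253 [ 0.5688 -0.0709  0.055 ]
guide_block 0.3 260 203 [ 0.615  -0.0038  0.0877]
square_punch 0.74 255 203 [0.608  0.0007 0.0885]
wide_punch 0.78 284 221 [ 0.6215 -0.059   0.0854]
slim_punch 0.56 231 223 [ 0.5526 -0.0146  0.0824]
ball_punch 0.84 262 238 [ 0.5683 -0.0759  0.0898]
ring_cone 0.55 214 198 [0.5946 0.1215 0.0294]
pin_tin 0.75 359 299 [ 0.6672 -0.1918  0.004 ]
hammer 0.89 324 201 [0.7715 0.0017 0.023 ]
hammer 0.16 262 238 [ 0.5683 -0.0759  0.0898]
```

```bash
python3 - <<'E'
from h import *
a=cv2.imread("scene.png")[110:290,130:370];b=cv2.imread("side.png")[130:310,170:410]
cv2.imwrite("pics/c1.png",np.vstack([cv2.resize(x,None,fx=1.66*1,fy=1.66,interpolation=cv2.INTER_CUBIC) for x in(a,b)]))
for n in("scene","side"):
    P=np.load(n+".npy").reshape(-1,3)
    m=(P[:,2]>.066)&(P[:,2]<.12)&(abs(P[:,0]-.595)<.09)&(abs(P[:,1]+.03)<.1)
    Q=P[m]
    # height histogram top clusters
    g=np.zeros((200,200),np.uint8);ij=((Q[:,:2]-[.495,-.13])/.001).astype(int);ok=((ij>=0)&(ij<200)).all(1);ij=ij[ok];Q=Q[ok]
    g[ij[:,0],ij[:,1]]=255;g=cv2.dilate(g,np.ones((3,3)))
    k,l=cv2.connectedComponents(g)
    for i in range(1,k):
        q=Q[l[ij[:,0],ij[:,1]]==i]
        if len(q)<30: continue
        zt=np.percentile(q[:,2],90);t=q[q[:,2]>zt-.005]
        print(n,len(q),"ztop",zt.round(4),"med",np.median(t[:,2]).round(4),"mean",t.mean(0).round(4),"mid",((t.min(0)+t.max(0))/2).round(4),"ext",np.ptp(t,0).round(4))
E
```

```text
scene 92 ztop 0.0902 med 0.0896 mean [ 0.5579 -0.006   0.0891] mid [ 0.5559 -0.0059  0.0884] ext [0.0147 0.0138 0.006 ]
scene 116 ztop 0.0921 med 0.0901 mean [ 0.5745 -0.0629  0.0904] mid [ 0.5731 -0.0627  0.0914] ext [0.0193 0.0186 0.0078]
scene 193 ztop 0.0868 med 0.0859 mean [0.6165 0.0088 0.0856] mid [0.614  0.0084 0.0851] ext [0.0311 0.0296 0.0065]
scene 228 ztop 0.0843 med 0.083 mean [ 0.6313 -0.049   0.0829] mid [ 0.6298 -0.0504  0.0825] ext [0.0377 0.0378 0.0061]
side 152 ztop 0.0919 med 0.0914 mean [ 0.5572 -0.0109  0.0909] mid [ 0.5574 -0.0091  0.0899] ext [0.0146 0.0174 0.0057]
side 225 ztop 0.0943 med 0.0928 mean [ 0.5711 -0.0698  0.0926] mid [ 0.5727 -0.069   0.0929] ext [0.0209 0.0192 0.0071]
side 271 ztop 0.0885 med 0.0876 mean [0.6148 0.004  0.0873] mid [0.6151 0.0047 0.0865] ext [0.0299 0.0296 0.0059]
side 373 ztop 0.0858 med 0.0849 mean [ 0.6296 -0.0539  0.0848] mid [ 0.6311 -0.0524  0.084 ] ext [0.0379 0.0375 0.0059]
```

View pics/c1.png

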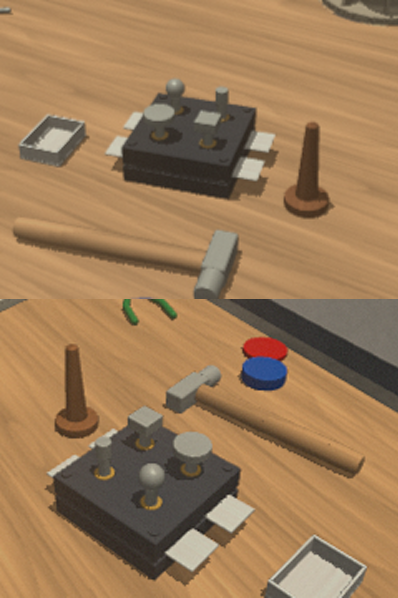

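Request:
arm_command(moves=[-1, -41, -25, 0, 0, 0, 0, -1, -41, -25, 0, 0, 0, 0, -1, -41, -25, 0, 0, 0, 0, -1, -41, -25, 0, 0, 0, 0, -1, -41, -25, 0, 0, 0, 0, -1, -41, -25, 0, 0, 0, 0, -1, -41, -25, 0, 0, 0, 0, -1, -41, -25, 0, 0, 0, 0], newtons=30)

```text
clock: 1.9
tcp_pos: [0.4414, 0.2316, 0.2315]
orientation: [0.0, 0.182, 0.983, 0.0]
wrist_force: [0.3, 0.6, -0.3]
finger_gap: 0.0
grip_force: 0.0
```

Request:
arm_command(moves=[-1, -41, -25, 0, 0, 0, 0, -1, -41, -25, 0, 0, 0, 0, -1, -41, -25, 0, 0, 0, 0, -1, -41, -25, 0, 0, 0, 0, -1, -41, -25, 0, 0, 0, 0, -1, -41, -25, 0, 0, 0, 0, -1, 0, 0, 0, 0, 0, 0, -1, 0, 0, 0, 0, 0, 0])

```text
clock: 2.9
tcp_pos: [0.6161, 0.0049, 0.231]
orientation: [-0.001, 0.182, 0.983, 0.0]
wrist_force: [-0.8, 0.4, -0.4]
finger_gap: 0.0001
grip_force: 0.0
```

Request:
arm_command(moves=[-1, 2, 1, 25, 0, 0, 0, -1, 0, 0, 30, 0, 0, 0, -1, 0, 0, 30, 0, 0, 0, -1, 0, 0, 25, 0, 0, 0, -1, 0, 0, 20, 0, 0, 0, -1, 0, 0, 0, 0, 0, 0, -1, 0, 0, 0, 0, 0, 0])

```text
clock: 3.78
tcp_pos: [0.6152, 0.0073, 0.1025]
orientation: [0.001, 0.181, 0.983, 0.0]
wrist_force: [-0.6, 0.5, 0.9]
finger_gap: -0.0002
grip_force: 0.0
```

```bash
python3 - <<'E'
from h import *
im,d=read_camera("scene");im2,d=read_camera("side")
cv2.imwrite("pics/c2.png",np.vstack([cv2.resize(x,None,fx=2,fy=2,interpolation=cv2.INTER_CUBIC) for x in(im[100:240,160:340],im2[130:280,170:350])]))
E
```

```text
(no output)
```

View pics/c2.png

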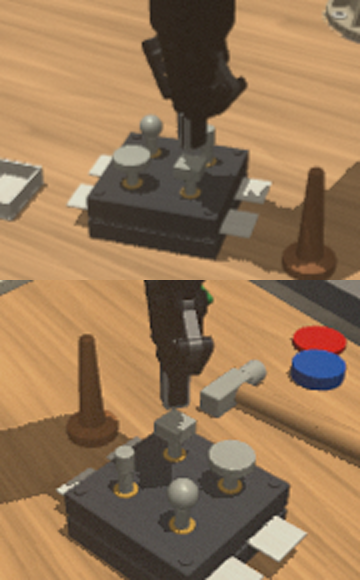

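The shut fingertips hover centred above the square head (about (190,150) in the top crop, (175,415) in the bottom); every other head is clear.

Request:
arm_command(moves=[-1, 0, 0, 5, 0, 0, 0, -1, 0, 0, 5, 0, 0, 0, -1, 0, 0, 4, 0, 0, 0, -1, 0, 0, 4, 0, 0, 0, -1, 0, 0, 4, 0, 0, 0, -1, 0, 0, 4, 0, 0, 0, -1, 0, 0, 0, 0, 0, 0, -1, 0, 0, 0, 0, 0, 0])

```text
clock: 4.88
tcp_pos: [0.6151, 0.0065, 0.0752]
orientation: [0.0, 0.182, 0.983, 0.0]
wrist_force: [-0.0, -0.0, 0.7]
finger_gap: -0.0002
grip_force: 0.2
```

Request:
arm_command(moves=[-1, 0, 0, 2, 0, 0, 0, -1, 0, 0, 2, 0, 0, 0, -1, 0, 0, 0, 0, 0, 0, -1, 0, 0, 0, 0, 0, 0])

```text
clock: 5.38
tcp_pos: [0.6152, 0.0065, 0.0714]
orientation: [0.0, 0.182, 0.983, 0.0]
wrist_force: [1.6, 0.1, 1.3]
finger_gap: 0.0001
grip_force: 0.8
```

Request:
arm_command(moves=[-1, 0, 0, 1.5, 0, 0, 0, -1, 0, 0, 1.5, 0, 0, 0, -1, 0, 0, 0, 0, 0, 0])

```text
clock: 5.75
tcp_pos: [0.6152, 0.0065, 0.0683]
orientation: [0.0, 0.182, 0.983, 0.0]
wrist_force: [0.2, 0.7, 1.4]
finger_gap: 0.0
grip_force: 1.1
```

Request:
arm_command(moves=[-1, 0, 0, 1, 0, 0, 0, -1, 0, 0, 1, 0, 0, 0, -1, 0, 0, 0, 0, 0, 0])

```text
clock: 6.12
tcp_pos: [0.6153, 0.0065, 0.0669]
orientation: [0.0, 0.182, 0.983, 0.0]
wrist_force: [-0.7, 0.8, 6.1]
finger_gap: -0.0001
grip_force: 3.1
```

Request:
arm_command(moves=[-1, 0, 0, -10, 0, 0, 0, -1, 0, 0, -30, 0, 0, 0, -1, -17, -24, 0, 0, 0, 0, -1, -18, -25, 0, 0, 0, 0, -1, 0, 0, 0, 0, 0, 0, -1, 0, 0, 10, 0, 0, 0, -1, 0, 0, 0, 0, 0, 0])

```text
clock: 7.0
tcp_pos: [0.6288, -0.0507, 0.0947]
orientation: [-0.002, 0.181, 0.983, 0.0]
wrist_force: [0.3, 0.5, -1.0]
finger_gap: -0.0001
grip_force: 0.0
```

```bash
python3 - <<'E'
from h import *
im,d=read_camera("scene");im2,d2=read_camera("side")
for n,dd,c in(("scene",d,(.6155,.0085)),("side",d2,(.615,.0045))):
    P=cloud(n,dd,camera_info(n)).reshape(-1,3);m=(np.hypot(P[:,0]-c[0],P[:,1]-c[1])<.009)&(P[:,2]<.095)
    print(n,m.sum(),np.percentile(P[m,2],[10,50,90]).round(4))
cv2.imwrite("pics/c3.png",np.vstack([cv2.resize(x,None,fx=2,fy=2,interpolation=cv2.INTER_CUBIC) for x in(im[100:240,160:340],im2[130:280,170:350])]))
E
```

```text
scene 48 [0.0498 0.0686 0.0696]
side 69 [0.0525 0.0702 0.0712]
```

View pics/c3.png

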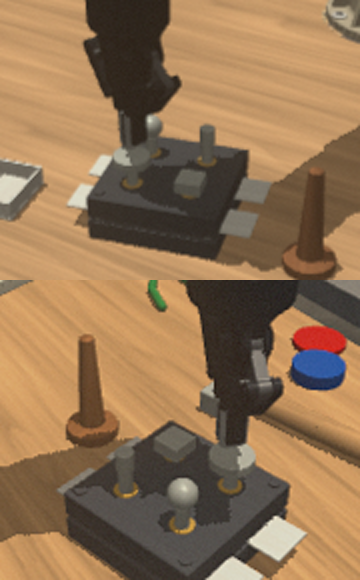

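The square head is now low in the block (about (190,183) in the top crop), its top at the home height. The fingertips are over the wide head at (130,155), and the ball and slim punches still stand.

Request:
arm_command(moves=[-1, 0, 0, 5, 0, 0, 0, -1, 0, 0, 4, 0, 0, 0, -1, 0, 0, 4, 0, 0, 0, -1, 0, 0, 4, 0, 0, 0, -1, 0, 0, 4, 0, 0, 0, -1, 0, 0, 4, 0, 0, 0, -1, 0, 0, 2, 0, 0, 0, -1, 0, 0, 0, 0, 0, 0])

```text
clock: 8.1
tcp_pos: [0.6301, -0.0517, 0.0691]
orientation: [-0.0, 0.182, 0.983, 0.0]
wrist_force: [-0.8, 1.4, 1.3]
finger_gap: -0.0002
grip_force: 0.9
```

Request:
arm_command(moves=[-1, 0, 0, 1.5, 0, 0, 0, -1, 0, 0, 1.5, 0, 0, 0, -1, 0, 0, 0, 0, 0, 0])

```text
clock: 8.48
tcp_pos: [0.6302, -0.0518, 0.0662]
orientation: [0.0, 0.182, 0.983, 0.0]
wrist_force: [0.1, 0.9, 2.7]
finger_gap: -0.0002
grip_force: 1.1
```

Request:
arm_command(moves=[-1, 0, 0, 1.5, 0, 0, 0, -1, 0, 0, 1.5, 0, 0, 0, -1, 0, 0, 0, 0, 0, 0])

```text
clock: 8.85
tcp_pos: [0.6303, -0.0518, 0.0635]
orientation: [0.0, 0.182, 0.983, 0.0]
wrist_force: [-1.7, 1.0, 4.7]
finger_gap: 0.0
grip_force: 2.3
```

Request:
arm_command(moves=[-1, 0, 0, 0.8, 0, 0, 0, -1, 0, 0, 0, 0, 0, 0])

```text
clock: 9.1
tcp_pos: [0.6302, -0.0518, 0.0629]
orientation: [0.0, 0.182, 0.983, 0.0]
wrist_force: [-2.7, 1.3, 7.4]
finger_gap: -0.0003
grip_force: 3.1
```

Request:
arm_command(moves=[-1, 0, 0, -12, 0, 0, 0, -1, 0, 0, -35, 0, 0, 0, -1, 28, 5, 0, 0, 0, 0, -1, 28, 5, 0, 0, 0, 0, -1, 28, 4, 0, 0, 0, 0, -1, 0, 0, 0, 0, 0, 0, -1, 0, 0, 5, 0, 0, 0, -1, 0, 0, 0, 0, 0, 0])

```text
clock: 10.1
tcp_pos: [0.5574, -0.0092, 0.104]
orientation: [0.0, 0.182, 0.983, -0.0]
wrist_force: [-0.2, -0.5, 0.1]
finger_gap: -0.0
grip_force: 0.0
```

```bash
python3 - <<'E'
from h import *
im,d=read_camera("scene");im2,d2=read_camera("side");print(get_state()["tcp_pos"])
for n,dd,c in(("scene",d,(.631,-.0495)),("side",d2,(.630,-.053))):
    P=cloud(n,dd,camera_info(n)).reshape(-1,3);m=(np.hypot(P[:,0]-c[0],P[:,1]-c[1])<.011)&(P[:,2]<.095)
    print(n,m.sum(),np.percentile(P[m,2],[10,50,90]).round(4))
cv2.imwrite("pics/c4.png",np.vstack([cv2.resize(x,None,fx=2,fy=2,interpolation=cv2.INTER_CUBIC) for x in(im[100:240,160:340],im2[130:280,170:350])]))
E
```

```text
[ 0.55732031 -0.00914517  0.10415985]
scene 61 [0.05   0.0643 0.0654]
side 98 [0.0654 0.0663 0.0672]
```

View pics/c4.png

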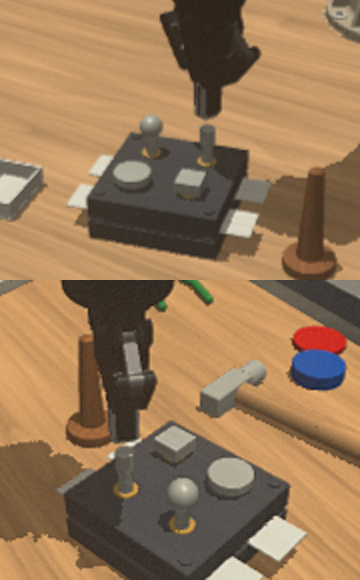

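Wide and square heads are both home, at (132,176) and (190,183) in the top crop. The fingertips are centred over the slim head at (207,125), and the ball still stands.

Request:
arm_command(moves=[-1, 0, 0, 5, 0, 0, 0, -1, 0, 0, 4, 0, 0, 0, -1, 0, 0, 4, 0, 0, 0, -1, 0, 0, 4, 0, 0, 0, -1, 0, 0, 4, 0, 0, 0, -1, 0, 0, 4, 0, 0, 0, -1, 0, 0, 3, 0, 0, 0, -1, 0, 0, 0, 0, 0, 0])

```text
clock: 11.2
tcp_pos: [0.5566, -0.0087, 0.0762]
orientation: [-0.0, 0.182, 0.983, 0.0]
wrist_force: [-0.5, 0.4, 1.6]
finger_gap: -0.0001
grip_force: 0.9
```

Request:
arm_command(moves=[-1, 0, 0, 1.5, 0, 0, 0, -1, 0, 0, 1.5, 0, 0, 0, -1, 0, 0, 0, 0, 0, 0])

```text
clock: 11.58
tcp_pos: [0.5567, -0.0087, 0.0734]
orientation: [-0.0, 0.182, 0.983, 0.0]
wrist_force: [-1.1, 0.2, 2.1]
finger_gap: -0.0
grip_force: 1.2
```

Request:
arm_command(moves=[-1, 0, 0, 1.5, 0, 0, 0, -1, 0, 0, 1, 0, 0, 0, -1, 0, 0, 0, 0, 0, 0])

```text
clock: 11.95
tcp_pos: [0.5567, -0.0087, 0.0712]
orientation: [0.0, 0.182, 0.983, 0.0]
wrist_force: [-2.0, -0.2, 5.6]
finger_gap: 0.0001
grip_force: 2.6
```

Request:
arm_command(moves=[-1, 0, 0, 0.5, 0, 0, 0, -1, 0, 0, 0, 0, 0, 0])

```text
clock: 12.2
tcp_pos: [0.5568, -0.0087, 0.0709]
orientation: [0.0, 0.182, 0.983, 0.0]
wrist_force: [-2.7, -0.5, 6.8]
finger_gap: 0.0001
grip_force: 3.1
```

Request:
arm_command(moves=[-1, 0, 0, -12, 0, 0, 0, -1, 0, 0, -40, 0, 0, 0, -1, 0, 0, -50, 0, 0, 0, -1, 30, 0, -40, 0, 0, 0, -1, 50, 0, 0, 0, 0, 0, -1, 50, 0, 0, 0, 0, 0, -1, 0, 0, 0, 0, 0, 0, -1, 0, 0, 0, 0, 0, 0])

```text
clock: 13.2
tcp_pos: [0.4363, 0.0378, 0.2132]
orientation: [0.001, 0.182, 0.983, 0.0]
wrist_force: [0.3, 0.0, 0.0]
finger_gap: -0.0001
grip_force: 0.0
```

```bash
python3 - <<'E'
from h import *
im,d=read_camera("scene");im2,d2=read_camera("side");print(get_state()["tcp_pos"])
for n,dd,o in(("scene",d,.0015),("side",d2,-.0015)):
    P=cloud(n,dd,camera_info(n)).reshape(-1,3)
    for k,x,y,r in(("sq",.615,.0065,.009),("wide",.630,-.0517,.011),("slim",.5567,-.0085,.006),("ball",.573,-.0665,.006)):
        m=(np.hypot(P[:,0]-x,P[:,1]-y-o)<r)&(P[:,2]<.11);print(n,k,m.sum(),np.percentile(P[m,2],[50,90]).round(4))
cv2.imwrite("pics/c5.png",np.vstack([cv2.resize(x,None,fx=1.5,fy=1.5,interpolation=cv2.INTER_CUBIC) for x in(im[90:290,130:380],im2[120:320,150:400])]))
E
```

```text
[0.43675311 0.03745781 0.21281021]
scene sq 45 [0.0687 0.0697]
scene wide 61 [0.0645 0.0657]
scene slim 30 [0.0681 0.0727]
scene ball 64 [0.065  0.0928]
side sq 65 [0.0703 0.0714]
side wide 101 [0.0664 0.0672]
side slim 70 [0.071  0.0748]
side ball 108 [0.068  0.0948]
```

View pics/c5.png

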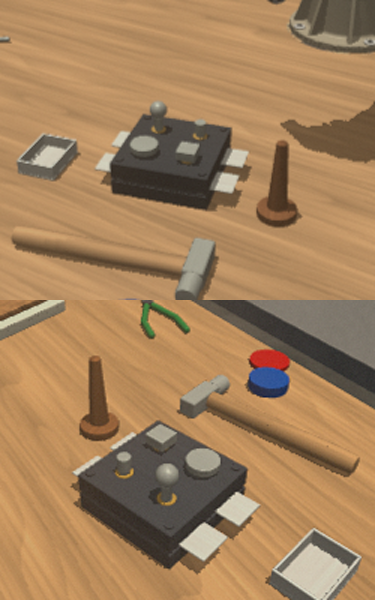

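The square (187,152), wide (145,147) and slim (200,130) heads are down at home height. The ball (158,108) still stands, and the cone, tin and hammer haven't moved.

```bash
python3 -c "
from workcell import *
print(hand_in())"
```

```text
the job is handed in; nothing more can be done
None
```

I pushed the square, wide and slim punches down to their stops in that order, with no more than about 7.5 N on any of them. The final pictures show all three at home height, the ball punch still up and the cone, tin and hammer unmoved; I handed the job in at about 13 s, with no verdict shown.

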